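# Feed one cover plate from the pile onto the bed

### The arm

A 6-joint arm with a two-finger parallel gripper is mounted at the origin on a cart in front of the work surface, level with it; the furniture and walls round the work are solid. World frame = base frame: x ahead of the robot, y to its left, z up, the work surface at z = 0. Lengths are in mm, angles in rad, forces in N, time in s.
With the tool pointing down it reaches from about 400 to 825 mm from the base axis. Payload 7 kg.
Tool frame: the origin (TCP) lies at the very end of the fingers, on their centre line; the grasp point (between the pads) lies 19 mm behind it; z points along the fingers, y is the direction in which the jaws open and shut (so a half turn about z gives the same grasp; the last joint's range is limited). The gripper opens to 88 mm and grips with 3 to 60 N. Pads are 19 mm wide; open, the fingers measure 130 mm over their backs; the gripper's body (78 mm by 193 mm) begins 47 mm behind the grasp point.
Start: joints at [1.443, 0.359, 0.012, 0, -1.224, -0.288], TCP at [272.653, 617.459, 196.261] pointing down, gripper open.
Joint ranges: [-3.07, 3.07], [-1.43, 2.12], [-1.02, 1.25], [-3.03, 1.67], [-3.05, -0], [-3.03, 3.03]. Speed limits (rad/s): [2.39, 2.39, 3.01, 3.14, 3.14, 3.14].

### API

Orientations are given as a unit quaternion [x, y, z, w].
In Python, from plant import bot gives the robot as it stands. Calls block until the motion is done:
- bot.move_ptp(position, orientation): joint-space move of the TCP to a pose.
- bot.line_to(position, velocity=150, ori=None): straight line of the TCP; ori=None keeps the orientation; velocity is the mean speed in mm/s.
- bot.move_joints(angles): joint-space move.
- bot.move_gripper(opening, force=None): finger opening in mm; force is the grip in N (None keeps the last); returns when the fingers have stopped.
- bot.pause(seconds).
- bot.solve_ik(position, orientation): joint angles nearest the present ones, or None.
- bot.read_state(): the state.
- bot.camera(name): name is "side" or "top" or "wrist"; returns the picture (384x512x3 uint8, red, green, blue); there is no depth.
- bot.get_calibration(name): a dict with "fx", "fy", "cx", "cy" (pixels), "view" (4x4, takes a point from world to camera coordinates); the wrist camera has in their place "T_tool_cam" (4x4, takes a point from camera to tool coordinates, whose origin is the TCP and whose axes are the flange's). Camera axes: x right, y up, looking along -z (the intrinsics and any distortion apply to the point x, -y, -z); pixel columns grow to the right and rows downward; lengths in mm; the calibration is good to about 2 mm. A picture is of the moment at which its call begins: read the wrist's pose just before it. get_calibration takes no time and is no camera call.
A pose or a line that the arm cannot do raises bot.Unreachable and nothing moves.
- bot.close_job(): hands the job in, once; it reports no verdict.
The state is a dict: "t": time; "joint_pos": joint angles; "qvel": joint speeds; "tau": joint torques, N m; "tcp_pos": TCP position; "eef_rot": TCP orientation; "contact_force": force on the tool from outside, world axes, zero at the start; "moment": the same for the moment, N m; "width": finger opening in mm.
Only numpy, scipy, OpenCV 4.12 (cv2) and the standard library are available. Lean on these libraries where they do the work, as an engineer would, in place of code of your own. Each camera call takes 0.05 s, during which the arm holds its last target.

### The job

Slide just the top steel cover plate off the pile in the feeder, by pressing lightly on it from above and drawing it sideways, over onto the wooden bed until it lies flat with its edge flush against the end stop. Slide it, never lift it; the two plates beneath must stay where they are, and nothing else on the bench may be disturbed. Be gentle: if you press hard, the plate beneath comes along.

Things in the scene. Friction and masses are not known exactly. Their poses are not given: they have to be found in the camera images.
- feeder: Fixed plate feeder on levelling feet, 146 (x) by 274 (y) mm; z up, +y the sliding direction; all heights are above its origin (underside of its base board, 6 to 12 mm above the bench, near its middle). Grey walls, 42 mm high, enclose the pile on three sides (inner faces x = -65, x = +65, y = -140 mm); the +y side is open. The magazine floor, 10 mm high, runs 16 mm past the pile to the bed.
- stop_face (a point): Middle of the grey end stop's face towards the pile: feeder x = 0, y = +112 mm, 31 mm high; stop 146 mm wide, its top 38 mm high. In front of it the plywood bed, feeder y = -12 to +111 mm, 146 mm wide, no side rails; its top is set 22.5 to 25 mm high, differently each time and not measured. A plate flush against the stop has its centre at feeder x = 0, y = +57 mm.
- plate_top: The plate to move: steel, 120 (x) by 110 (y) by 8 mm, 0.57 to 0.63 kg, origin at the centre of its underside. Starts on the pile near feeder x = 0, y = -83 mm, underside 26 mm high, top face 8 mm below the wall tops. Matt above, so fingertips hold at 4 N or more; rougher below than the others, so drawn under more than 8 to 12 N it drags the next plate along. About 6 N is right.
- plate_middle: Second plate, same size, 0.63 to 0.69 kg, directly under the top one (underside 18 mm high), just as free to slide towards the bed; origin at the centre of its underside. All plates are rigid: half a millimetre too deep gives a large force.
- plate_bottom: Third plate, same size, 0.6 kg, on the magazine floor (underside 10 mm high); origin at the centre of its underside.
- hex_keys: Bystander: red folding hex key set, 30 x 90 x 22 mm, lying loose on the bench on the feeder's far side; origin at the centre of its underside.
- red_driver: Bystander: red screwdriver, 28 x 205 x 28 mm, lying loose on the feeder's far side; origin at the centre of its underside.
- bike_bell: Bystander: bicycle bell, 53 x 66 x 31 mm, loose beyond the stop end of the feeder; origin at the centre of its underside.

How it is judged:
By the outcome, as a careful person would: the job done as asked, in the order asked, and still so for the second after the job is handed in, with the robot touching nothing.
It also fails if it takes over 64 s, if anything falls off the work surface, if the arm or the gripper's body presses on something with over 40 N, if the wrist force passes 120 N, or if a joint passes its speed limit or range.

## Working session

There is one attempt and no reset: what is moved stays moved. The work goes in short steps, each a Python script; the robot and the scene stay as the last script left them, time stands still between calls to the robot, and variables do not carry over. Pictures are saved under pics/ and viewed, and the job is handed in when it is done.

```bash
ls; mkdir -p pics; python3 - <<'E'
from plant import bot
import cv2,numpy as np
np.set_printoptions(precision=4,suppress=True)
s=bot.read_state();print(s)
for n in("side","top","wrist"):
    c=bot.get_calibration(n);print(n,c)
    cv2.imwrite(f"pics/a_{n}.png",bot.camera(n)[:,:,::-1])
E
```

```text
pics
{'t': 0.0, 'joint_pos': array([ 1.4431,  0.3594,  0.011 , -0.0003, -1.2241, -0.2881]), 'qvel': array([ 0.0007, -0.0006,  0.0012,  0.0014, -0.0001,  0.0012]), 'tau': array([ -0.0001, -58.2711,  29.3072,   6.9974,   0.007 ,  -0.0002]), 'tcp_pos': array([272.4511, 616.9611, 195.3377]), 'eef_rot': array([ 0.9785, -0.2064, -0.0001,  0.0008]), 'contact_force': array([ 0.3701,  0.2985, -0.5339]), 'moment': array([-0.0082,  0.0045,  0.0017]), 'width': 87.81034590608681}
side {'fx': 425.73338078236924, 'fy': 425.73338078236924, 'cx': 258.8745733411653, 'cy': 192.9031032947881, 'view': array([[   0.9913,   -0.1297,   -0.0239, -523.6262],
       [   0.0943,    0.5697,    0.8164, -196.7669],
       [  -0.0923,   -0.8116,    0.5769, -672.0398],
       [   0.    ,    0.    ,    0.    ,    1.    ]])}
top {'fx': 441.63450573899394, 'fy': 441.63450573899394, 'cx': 251.16048289205776, 'cy': 188.23735531947557, 'view': array([[   0.0073,   -0.9999,    0.007 ,  186.0023],
       [   0.9872,    0.0083,    0.1593, -534.1501],
       [  -0.1594,    0.0057,    0.9872, -916.3603],
       [   0.    ,    0.    ,    0.    ,    1.    ]])}
wrist {'fx': 323.11603787297395, 'fy': 323.11603787297395, 'cx': 256.0059800551274, 'cy': 190.38839307822644, 'T_tool_cam': array([[  -0.0002,    0.9606,    0.2778,   74.8594],
       [   1.    ,    0.0004,   -0.0006,    0.3885],
       [  -0.0007,    0.2778,   -0.9606, -188.9371],
       [   0.    ,    0.    ,    0.    ,    1.    ]])}
```

View pics/a_side.png

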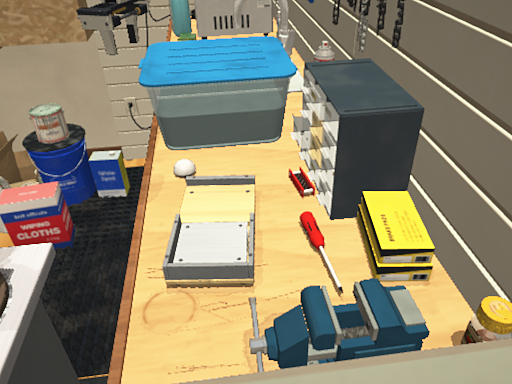

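View pics/a_top.png

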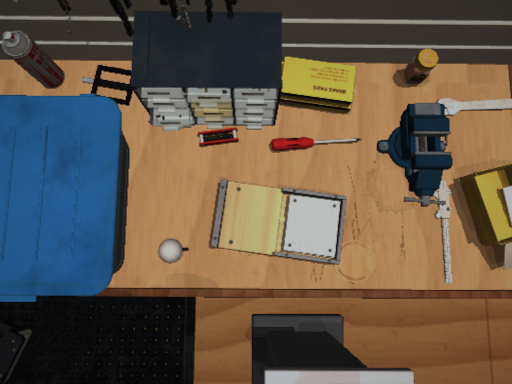

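View pics/a_wrist.png

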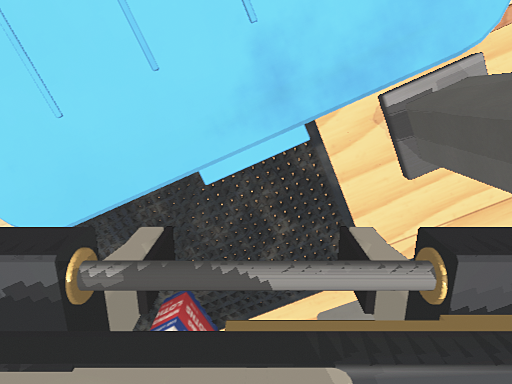

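The side and top views show the feeder, with its stop end at the left of the top view (about col 218) and the pile around (313,225). I'll zoom in to localise it.

```bash
python3 - <<'E'
import cv2
a=cv2.imread("pics/a_top.png")[165:275,200:360]
cv2.imwrite("pics/b_top.png",cv2.resize(a,None,fx=5,fy=5,interpolation=cv2.INTER_CUBIC))
a=cv2.imread("pics/a_side.png")[165:295,150:270]
cv2.imwrite("pics/b_side.png",cv2.resize(a,None,fx=4.5,fy=4.5,interpolation=cv2.INTER_CUBIC))
E
```

```text
(no output)
```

View pics/b_top.png

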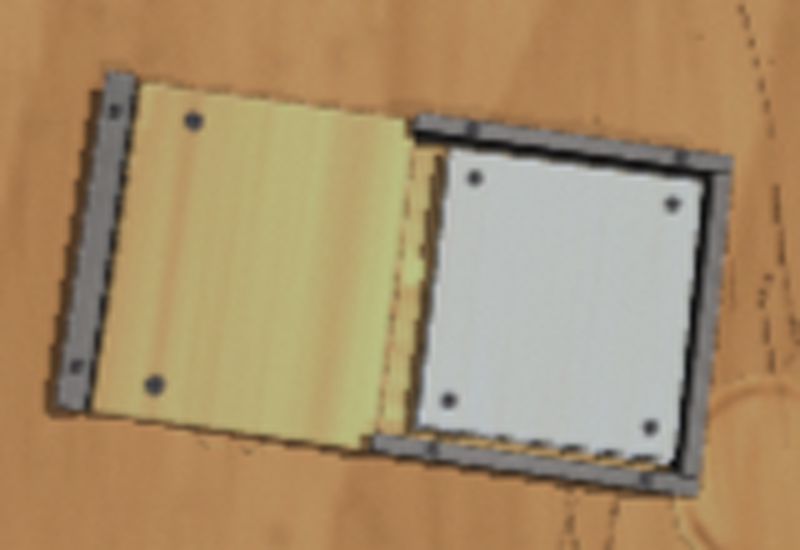

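View pics/b_side.png

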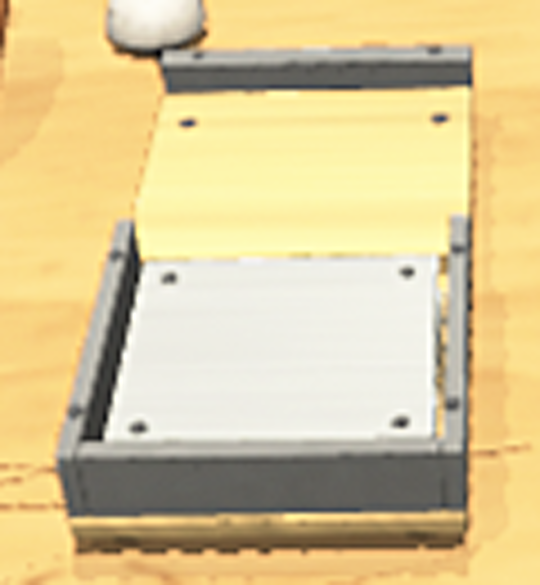

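```bash
cat > h.py <<'E'
import numpy as np
from plant import bot
def proj(c,P):
    P=np.atleast_2d(P);q=P@c['view'][:3,:3].T+c['view'][:3,3]
    return np.c_[c['cx']+c['fx']*q[:,0]/-q[:,2],c['cy']-c['fy']*q[:,1]/-q[:,2]]
def ray(c,uv,z):
    R=c['view'][:3,:3];o=-R.T@c['view'][:3,3]
    d=R.T@np.array([(uv[0]-c['cx'])/c['fx'],-(uv[1]-c['cy'])/c['fy'],-1]);return o+d*(z-o[2])/d[2]
E
python3 - <<'E'
from h import *
from scipy.optimize import least_squares
np.set_printoptions(precision=2,suppress=True)
T=bot.get_calibration("top");S=bot.get_calibration("side")
t=lambda u,v:((u+.5)/5-.5+200,(v+.5)/5-.5+165)
s=lambda u,v:((u+.5)/4.5-.5+150,(v+.5)/4.5-.5+165)
F=[((73,-148,42),t(732,158)),((-73,-148,42),t(695,495)),((73,126,38),t(107,72)),((-73,126,38),t(58,408))]
G=[((73,-148,42),s(467,455)),((-73,-148,42),s(62,458)),((73,112,38),s(470,55)),((-73,112,38),s(165,64))]
def W(p,P):
    c,q=np.cos(p[2]),np.sin(p[2]);P=np.array(P,float)
    return np.c_[p[0]+c*P[:,0]-q*P[:,1],p[1]+q*P[:,0]+c*P[:,1],p[3]+P[:,2]]
def res(p,sets):
    return np.concatenate([(proj(c,W(p,[a for a,_ in X]))-np.array([b for _,b in X])).ravel() for c,X in sets])
for n,sets in(("top",[(T,F)]),("side",[(S,G)]),("both",[(T,F),(S,G)])):
    f=lambda p:np.r_[res(p,sets),(p[3]-9)/3]
    r=least_squares(f,[500,200,-.1,9]);print(n,r.x*[1,1,57.3,1],r.fun)
p=r.x
M=np.array([ray(T,t(*u),p[3]+34) for u in((448,150),(706,178),(672,465),(417,428))])
c,q=np.cos(p[2]),np.sin(p[2]);L=(M[:,:2]-p[:2])@np.array([[c,-q],[q,c]])
print("plate in feeder",L,L.mean(0))
E
```

```text
top [463.44 141.23  -7.44   7.2 ] [ 0.48 -0.34  0.75  0.46 -0.43 -0.09 -0.81 -0.1  -0.6 ]
side [466.2  141.93  -7.39   8.44] [ 0.5  -0.93 -0.71  0.06  0.92  0.8  -0.65  0.24 -0.19]
both [465.   141.64  -7.35   8.24] [ 0.33 -1.25  0.71 -0.4  -0.7  -0.81 -0.99 -0.76 -0.16 -0.66 -1.4   0.37
  0.34  0.99 -1.26  0.46 -0.25]
plate in feeder [[  58.29  -26.74]
 [  61.34 -138.91]
 [ -62.73 -137.25]
 [ -61.94  -28.18]] [ -1.26 -82.77]
```

```bash
cat >> h.py <<'E'
import math
P0=np.array([465.,141.64,8.24]);YAW=math.radians(-7.4)
def w(x,y,z):  # feeder->world
    c,s=math.cos(YAW),math.sin(YAW)
    return [P0[0]+c*x-s*y,P0[1]+s*x+c*y,P0[2]+z]
def fz(p):
    c,s=math.cos(YAW),math.sin(YAW);d=np.array(p)-P0
    return np.array([c*d[0]+s*d[1],-s*d[0]+c*d[1],d[2]])
PSI=math.radians(-97.4)
Q=[math.cos(PSI/2),math.sin(PSI/2),0,0]
def force(n=6,dt=.01):
    F=[]
    for _ in range(n):
        F.append(bot.read_state()['contact_force']);bot.pause(dt)
    F=np.mean(F,0);c,s=math.cos(YAW),math.sin(YAW)
    return np.array([c*F[0]+s*F[1],-s*F[0]+c*F[1],F[2]])
E
python3 - <<'E'
from h import *
np.set_printoptions(precision=2,suppress=True)
print(bot.solve_ik(w(0,-83,120),Q),bot.solve_ik(w(0,57,60),Q))
bot.line_to([272.5,617,250],velocity=200)
bot.move_ptp(w(0,-83,200),Q)
bot.move_gripper(0,20)
bot.line_to(w(0,-83,55),velocity=120)
s=bot.read_state();print(s['t'],fz(s['tcp_pos']),s['eef_rot'],s['width'])
bot.pause(.3)
for i in range(3):
    a=bot.read_state();print(a['t'],a['contact_force'],fz(a['tcp_pos']),force(),bot.read_state()['moment'])
t=bot.read_state()['t'];bot.line_to(w(0,-83,54.5),velocity=10);print(bot.read_state()['t']-t)
t=bot.read_state()['t'];bot.line_to(w(0,-83,54.4),velocity=10);print(bot.read_state()['t']-t, fz(bot.read_state()['tcp_pos']))
import cv2
for n in("side","wrist","top"): cv2.imwrite(f"pics/c_{n}.png",bot.camera(n)[:,:,::-1])
E
```

```text
[ 0.56  0.06 -0.55  0.   -0.97 -0.69] [ 0.78  0.22 -0.51  0.   -0.84 -0.91]
5.4583 [  0.44 -82.72  55.56] [-0.66  0.75 -0.    0.  ] 0.42964228019431877
5.7583 [-0.08  0.69  0.66] [  0.14 -82.89  55.31] [0.05 0.37 0.19] [ 0.06 -0.07  0.08]
5.8083 [ 0.11 -0.44 -0.97] [  0.11 -82.92  55.23] [-0.02  0.29  0.12] [ 0.09 -0.05 -0.02]
5.8583 [-0.4  -0.48  0.18] [  0.05 -82.97  55.16] [ 0.12  0.14 -0.18] [ 0.09 -0.04  0.03]
0.25
0.25 [ -0.01 -83.02  54.38]
```

View pics/c_wrist.png

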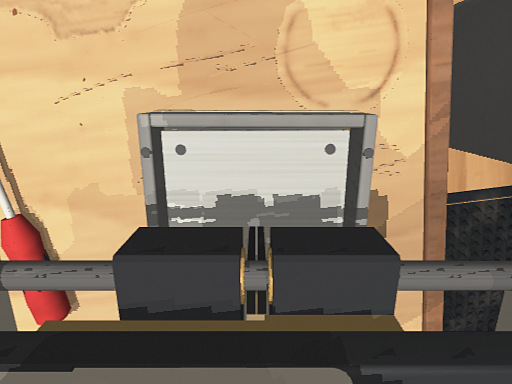

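View pics/c_side.png

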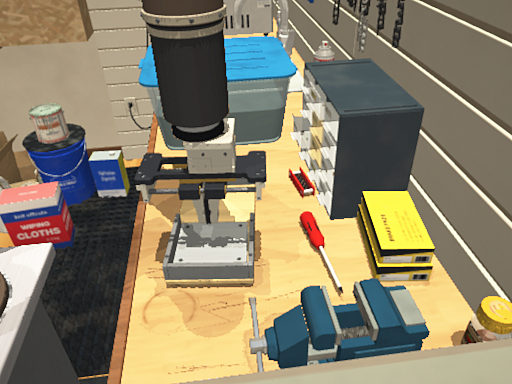

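```bash
python3 - <<'E'
from h import *
np.set_printoptions(precision=2,suppress=True)
bot.line_to(w(0,-83,40),velocity=40);bot.pause(.3)
b=force(10);print("bias",b,fz(bot.read_state()['tcp_pos']))
z=40
while z>30:
    z-=.35;bot.line_to(w(0,-83,z),velocity=5);f=force(4)-b
    if f[2]>1.5:break
print(z,f,fz(bot.read_state()['tcp_pos']))
bot.pause(.3);print(force(10)-b,fz(bot.read_state()['tcp_pos']),bot.read_state()['t'])
E
```

```text
bias [-0.07 -0.09  0.05] [  0.08 -82.93  40.12]
29.84999999999996 [ 0.22  0.13 -0.32] [ -0.03 -83.01  29.83]
[-0.11  0.21  0.02] [ -0.02 -83.01  29.82] 16.05
```

```bash
python3 - <<'E'
from h import *
import cv2
print(bot.read_state())
for n,r in(("side",(165,295,130,290)),("top",(165,275,200,360))):
    a=bot.camera(n)[:,:,::-1][r[0]:r[1],r[2]:r[3]]
    cv2.imwrite(f"pics/d_{n}.png",cv2.resize(a,None,fx=4.5,fy=4.5,interpolation=cv2.INTER_CUBIC))
cv2.imwrite("pics/d_wrist.png",bot.camera("wrist")[:,:,::-1])
E
```

```text
{'t': 16.05, 'joint_pos': array([ 5.61778402e-01,  1.77032805e-01, -6.60937509e-01, -3.46099325e-05,
       -7.32851665e-01, -6.90956009e-01]), 'qvel': array([-4.80949084e-04,  3.34750138e-04,  5.99155129e-04, -1.92439082e-03,
       -1.79043852e-05,  3.63203958e-05]), 'tau': array([-1.10861965e-03, -3.53348100e+01,  2.08328873e+01,  4.97981519e+00,
       -2.20969529e-02,  1.50981708e-05]), 'tcp_pos': array([454.28736213,  59.32200311,  38.06411604]), 'eef_rot': array([-6.59983274e-01,  7.51280292e-01,  1.34618015e-05, -1.08309958e-05]), 'contact_force': array([-0.01667129,  0.8736577 , -0.93075404]), 'moment': array([ 0.11675693, -0.04807752, -0.02917568]), 'width': 0.7039701922744471}
```

View pics/d_side.png

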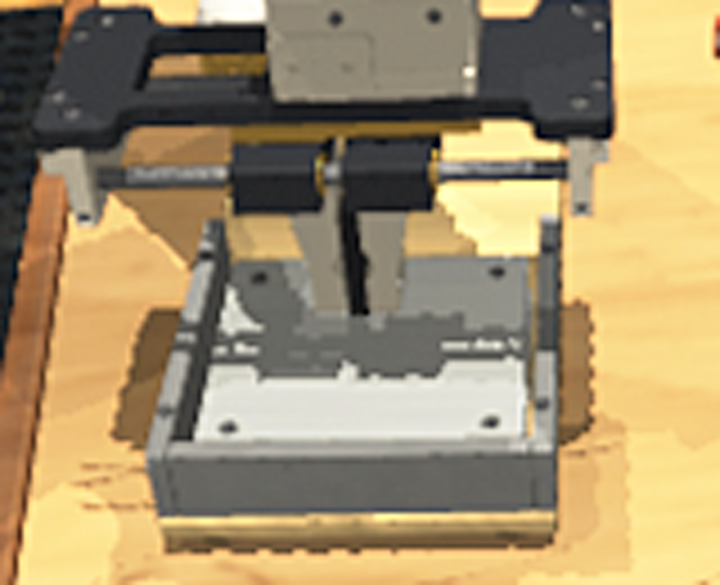

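View pics/d_wrist.png

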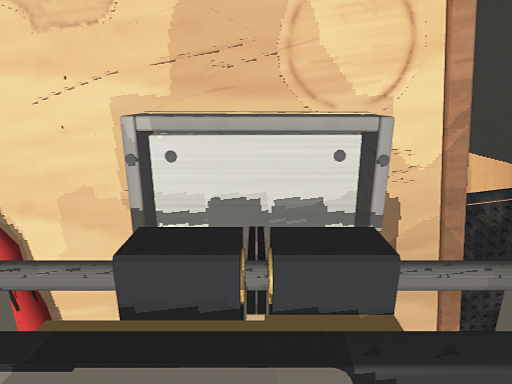

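```bash
python3 - <<'E'
from h import *
np.set_printoptions(precision=2,suppress=True)
b=np.array([-.07,-.09,.05])
z=29.85
while z>24:
    z-=.3;bot.line_to(w(0,-83,z),velocity=5);f=force(3)-b
    if f[2]>1.5:
        f=force(5)-b
        if f[2]>1.5:break
print(z,f,fz(bot.read_state()['tcp_pos']))
bot.pause(.2);print(force(10)-b,fz(bot.read_state()['tcp_pos']),bot.read_state()['t'])
E
```

```text
23.849999999999987 [-0.12  0.11 -0.21] [ -0.03 -83.04  23.82]
[-0.04  0.22  0.13] [  0.04 -82.97  23.88] 21.9833
```

```bash
python3 - <<'E'
from h import *
import cv2
S=bot.get_calibration("side")
img=bot.camera("side")[:,:,::-1].copy()
p=bot.read_state()['tcp_pos']
for z in(p[2],42.2,50,60):
    u=proj(S,[p[0],p[1],z])[0];print(z,u, ((u-[165,180])*8))
a=img[180:260,165:260];cv2.imwrite("pics/e_side.png",cv2.resize(a,None,fx=7,fy=7,interpolation=cv2.INTER_CUBIC))
E
```

```text
32.08238324274116 [212.06190352 246.6922303 ] [376.49522813 533.53784241]
42.2 [211.55179431 242.35106438] [372.41435445 498.80851505]
50 [211.15299048 238.95713707] [369.22392385 471.6570966 ]
60 [210.63448611 234.54452611] [365.07588891 436.35620888]
```

View pics/e_side.png

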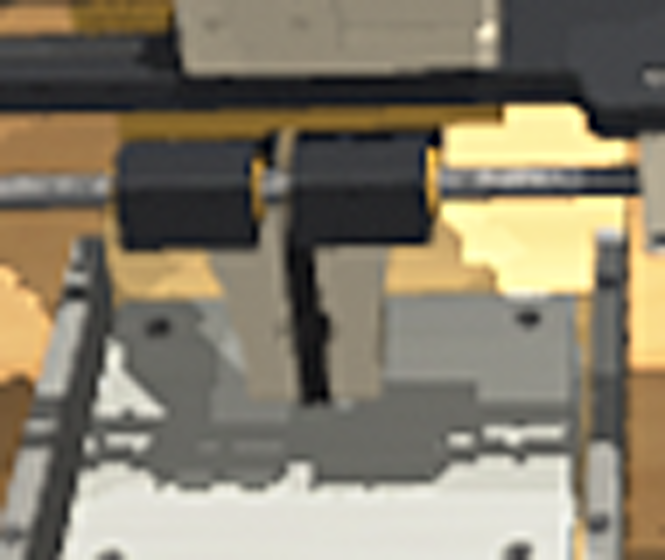

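```bash
python3 - <<'E'
from h import *
import cv2
from scipy.spatial.transform import Rotation as R
st=bot.read_state();c=bot.get_calibration("wrist");img=bot.camera("wrist")[:,:,::-1]
cv2.imwrite("pics/f_wrist.png",img)
cv2.imwrite("pics/f_top.png",cv2.resize(bot.camera("top")[165:275,200:360,::-1],None,fx=5,fy=5,interpolation=cv2.INTER_CUBIC))
T=np.eye(4);T[:3,:3]=R.from_quat(st['eef_rot']).as_matrix();T[:3,3]=st['tcp_pos']
c['view']=np.linalg.inv(T@c['T_tool_cam'])
print(T@c['T_tool_cam'])
for q in((73,-148,42),(-73,-148,42),(65,-140,42),(-65,-140,42)):print(q,proj(c,w(*q)))
print("tip",proj(c,st['tcp_pos']))
E
```

```text
[[-9.91647170e-01 -1.24387763e-01 -3.41112012e-02  4.44767833e+02]
 [ 1.28970462e-01 -9.53018550e-01 -2.74084409e-01 -1.51137886e+01]
 [ 1.58413887e-03 -2.76194366e-01  9.61100496e-01  2.21020378e+02]
 [ 0.00000000e+00  0.00000000e+00  0.00000000e+00  1.00000000e+00]]
(73, -148, 42) [[114.32260493 117.82305153]]
(-73, -148, 42) [[396.95267098 117.74504353]]
(65, -140, 42) [[131.48018156 133.4654506 ]]
(-65, -140, 42) [[379.84922346 133.37918322]]
tip [[255.77047216 222.24175252]]
```

View pics/f_wrist.png

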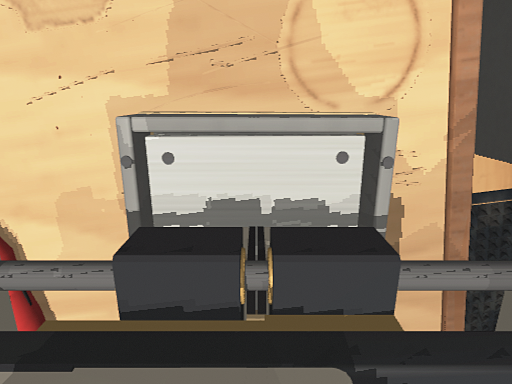

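View pics/f_top.png

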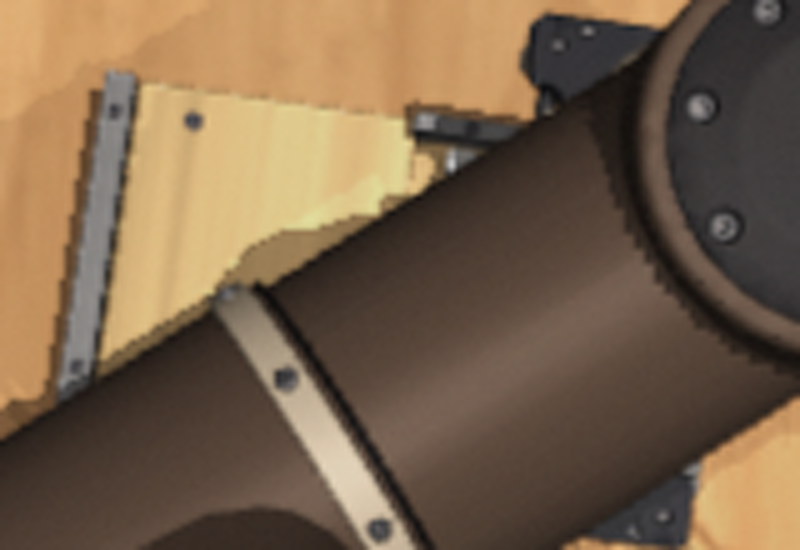

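```bash
python3 - <<'E'
from h import *
np.set_printoptions(precision=2,suppress=True)
b=np.array([-.07,-.09,.05])
z=23.85
while z>9:
    z-=1.0 if z>18 else .4;bot.line_to(w(0,-83,z),velocity=10);f=force(3,.005)-b
    if f[2]>1.5:
        f=force(5)-b
        if f[2]>1.5:break
print(z,f,fz(bot.read_state()['tcp_pos']))
bot.pause(.1);print(force(10)-b,fz(bot.read_state()['tcp_pos']),bot.read_state()['t'])
import cv2
a=bot.camera("side")[180:260,165:260,::-1];cv2.imwrite("pics/g_side.png",cv2.resize(a,None,fx=7,fy=7,interpolation=cv2.INTER_CUBIC))
E
```

```text
8.65 [ 0.83  0.45 -0.56] [  0.   -83.02   8.64]
[-0.05  0.1  -0.13] [  0.01 -82.99   8.66] 30.2917
```

View pics/g_side.png

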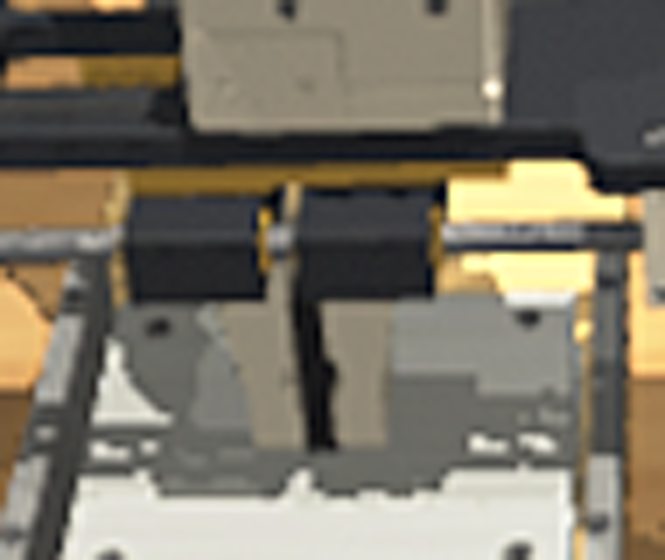

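```bash
python3 - <<'E'
from h import *
np.set_printoptions(precision=2,suppress=True)
b=np.array([-.07,-.09,.05])
z=8.65
while z>1:
    z-=.4;bot.line_to(w(0,-83,z),velocity=10);f=force(3,.005)-b
    if f[2]>1.5:
        f=force(5)-b
        if f[2]>1.5:break
print(z,f,fz(bot.read_state()['tcp_pos']))
bot.pause(.1);print(force(10)-b,fz(bot.read_state()['tcp_pos']),bot.read_state()['t'])
E
```

```text
5.849999999999998 [-1.79 -0.11  5.16] [  0.03 -82.98   6.13]
[-1.81 -0.04  5.29] [  0.04 -82.99   6.15] 32.4917
```

```bash
cat > drag.py <<'E'
from h import *
import sys,cv2
np.set_printoptions(precision=2,suppress=True)
B=np.array([-.07,-.09,.05])
def drag(y,z,yend,step,fstop=9,x=0.):
    log=[];low=0
    while True:
        f=force(4,.005)-B
        log.append((y,z,*f))
        if -f[1]>fstop: break
        dz=np.clip((6.0-f[2])/17*.8,-.3,.3)
        z-=dz
        if f[2]>=3.5:
            if y>=yend-1e-6:break
            y=min(y+step,yend);low=0
        elif f[2]<.8:
            low+=1
            if low>8:break
            z-=.1
        bot.line_to(w(x,y,z),velocity=30)
    for l in log:print(np.array(l))
    print("END",y,z,fz(bot.read_state()['tcp_pos']),bot.read_state()['t'])
def snap(n):
    cv2.imwrite(f"pics/{n}_side.png",cv2.resize(bot.camera("side")[165:295,150:270,::-1],None,fx=4.5,fy=4.5,interpolation=cv2.INTER_CUBIC))
    cv2.imwrite(f"pics/{n}_wrist.png",bot.camera("wrist")[:,:,::-1])
E
python3 - <<'E'
from drag import *
drag(-83,5.85,-61,3);snap("h")
E
```

```text
[-83.     5.85  -2.04  -0.68   5.28]
[-80.     5.82  -1.05  -1.03   5.98]
[-77.     5.82  -1.7   -1.53   5.96]
[-74.     5.81  -1.23  -1.15   5.96]
[-71.     5.81  -1.02  -1.24   5.81]
[-68.     5.8   -1.15  -1.51   5.94]
[-65.     5.8   -0.79  -1.26   5.77]
[-62.     5.79  -1.02  -1.86   5.92]
[-61.     5.78  -0.85  -2.33   6.21]
END -61 5.794644029481056 [  0.07 -61.41   6.12] 34.7917
```

View pics/h_side.png

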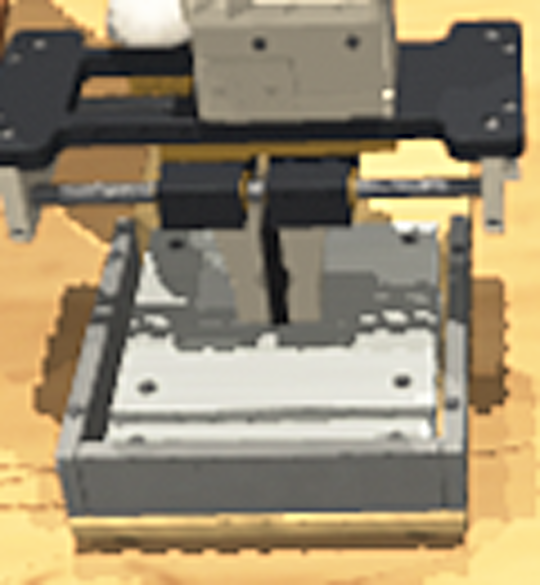

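View pics/h_wrist.png

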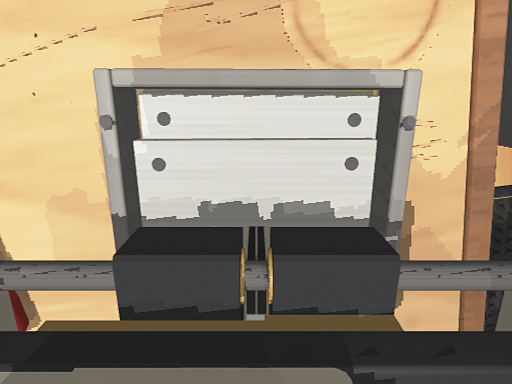

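```bash
python3 - <<'E'
from drag import *
drag(-61,5.79,30,4);snap("i")
E
```

```text
[-61.     5.79  -1.07  -2.89   6.11]
[-57.     5.8   -1.01  -1.54   5.93]
[-53.     5.79  -1.28  -1.35   6.03]
[-49.     5.79  -0.93  -1.52   5.61]
[-45.     5.77  -1.48  -1.32   5.9 ]
[-41.     5.77  -0.82  -1.27   6.01]
[-37.     5.77  -1.02  -1.53   6.38]
[-33.     5.79  -0.98  -1.06   5.5 ]
[-29.     5.77  -0.88  -1.71   6.07]
[-25.     5.77  -1.11  -0.82   6.38]
[-21.     5.79  -1.1   -0.53   4.7 ]
[-17.     5.73  -0.77  -0.27   4.6 ]
[-13.     5.66  -1.01  -0.57   3.77]
[-9.    5.55 -0.75 -0.45  2.94]
[-9.    5.41 -1.72  0.71  3.07]
[-9.    5.27 -2.21  1.04  5.21]
[-5.    5.24 -0.62 -0.66  4.02]
[-1.    5.14 -0.82 -1.16  4.47]
[ 3.    5.07 -0.72 -1.5   4.21]
[ 7.    4.99 -0.95 -1.4   3.65]
[11.    4.88 -1.24 -0.34  3.42]
[11.    4.75 -2.24  0.72  3.8 ]
[15.    4.65 -1.12 -0.72  5.29]
[19.    4.62 -0.6  -1.16  4.45]
[23.    4.54 -0.85 -1.21  4.9 ]
[27.    4.49  0.14  0.02 -0.15]
[27.    4.1  -0.12  0.61 -0.11]
[27.    3.71 -0.42  0.16  0.08]
[27.    3.34 -0.42  0.07  2.1 ]
[27.    3.15 -0.86 -0.66  4.82]
[30.    3.1   0.29 -0.21 -0.16]
[30.    2.71 -1.01  0.49  2.33]
[30.    2.53 -2.47 -0.31  5.1 ]
END 30 2.4924507016526896 [-0.06 29.97  2.66] 44.725
```

View pics/i_side.png

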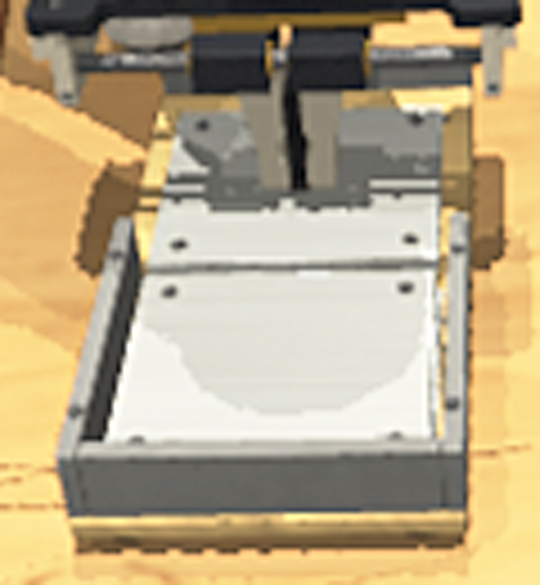

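View pics/i_wrist.png

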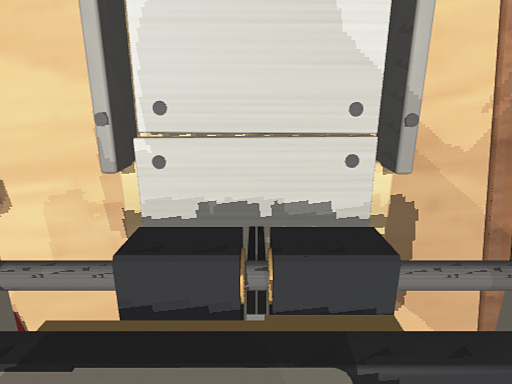

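```bash
python3 - <<'E'
from drag import *
drag(30,2.49,50,4);drag(50,2.45,60,1.5,fstop=4.2);snap("j")
E
```

```text
[30.    2.49 -2.37 -0.23  5.61]
[34.    2.47 -1.54 -1.41  5.93]
[38.    2.47 -0.87 -1.64  5.75]
[42.    2.46 -0.76 -1.56  5.8 ]
[46.    2.45 -1.1  -1.84  5.84]
[50.    2.44 -0.2  -1.75  5.38]
END 50 2.4103195731985227 [ 0.15 49.78  2.66] 46.4417
[50.    2.45 -1.18 -1.53  6.09]
[51.5   2.45  0.02 -2.92  5.9 ]
[53.    2.45 -0.31 -2.96  6.25]
[54.5   2.46 -0.98 -3.09  6.52]
[56.    2.49 -0.24 -2.86  6.15]
[57.5   2.49 -0.38 -3.13  6.18]
[59.    2.5  -0.21 -4.48  7.23]
END 59.0 2.5014014046325337 [-0.15 57.82  2.65] 48.175
```

View pics/j_side.png

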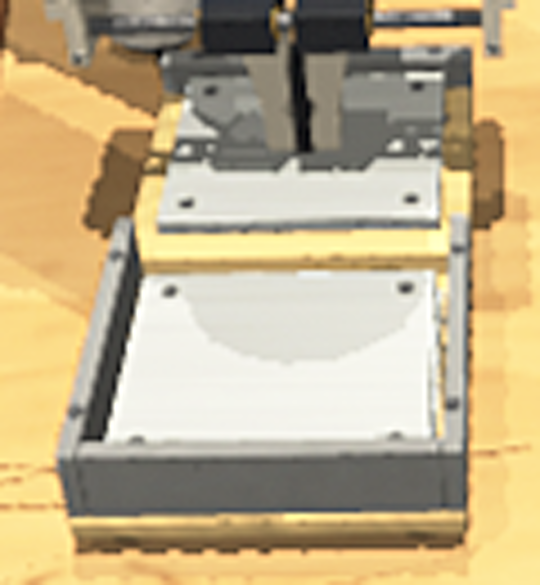

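View pics/j_wrist.png

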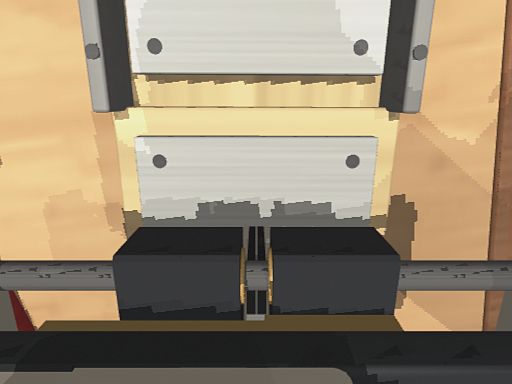

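```bash
python3 - <<'E'
from drag import *
drag(59,2.52,62,1.5,fstop=6.5)
s=bot.read_state()['tcp_pos'];q=fz(s)
bot.line_to(w(0,q[1],30),velocity=60)
bot.line_to(w(0,q[1],170),velocity=180)
print(bot.read_state()['t'])
snap("k")
bot.move_joints([1.443,0.2,-.3,0,-1.1,-0.288])
print(bot.read_state()['t'],force(4))
a=bot.camera("top")[:,:,::-1];cv2.imwrite("pics/k_top.png",a)
cv2.imwrite("pics/k_topz.png",cv2.resize(a[165:275,200:360],None,fx=5,fy=5,interpolation=cv2.INTER_CUBIC))
a=bot.camera("side")[:,:,::-1];cv2.imwrite("pics/k_sidef.png",a)
cv2.imwrite("pics/k_sidez.png",cv2.resize(a[165:295,150:270],None,fx=4.5,fy=4.5,interpolation=cv2.INTER_CUBIC))
E
```

```text
[59.    2.52 -0.49 -4.64  6.75]
[60.5   2.56  0.26 -7.32  8.06]
END 60.5 2.555517955901762 [-0.37 58.48  2.62] 48.5917
50.125
51.575 [-0.19 -0.52  0.44]
```

View pics/k_topz.png

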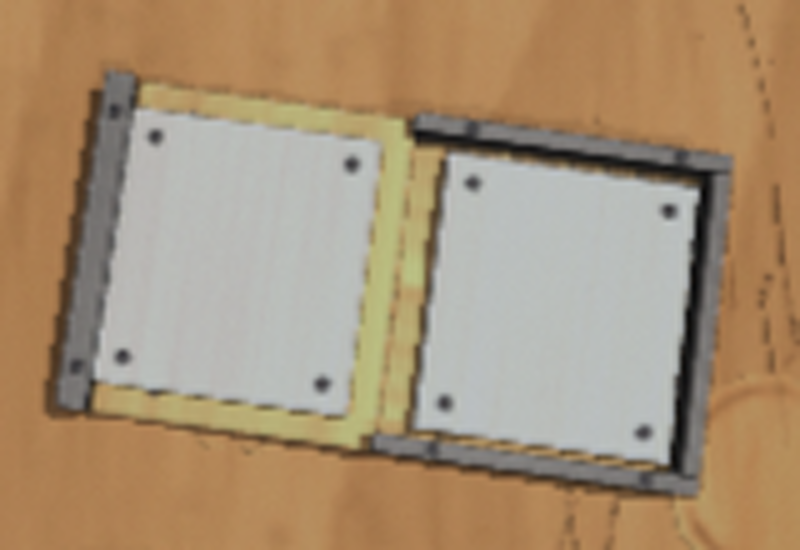

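View pics/k_sidez.png

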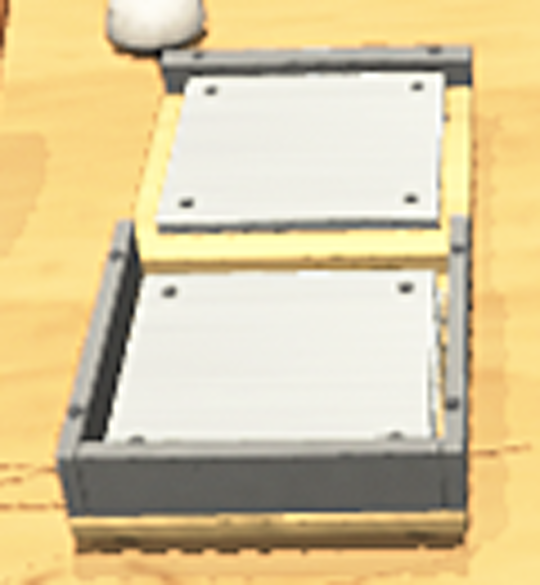

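View pics/k_wrist.png

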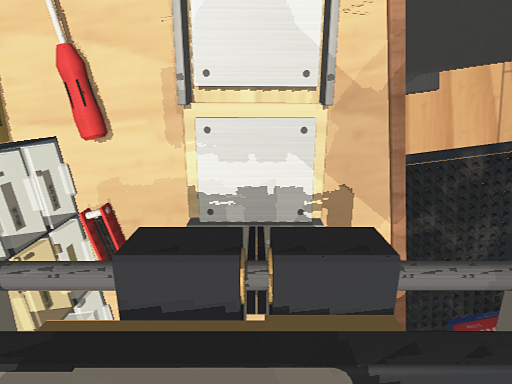

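View pics/k_top.png

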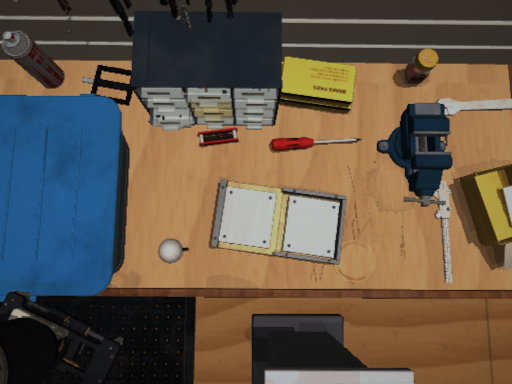

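```bash
python3 - <<'E'
from h import *
print(force(8));print(bot.close_job(),bot.read_state()['t'])
E
```

```text
[0.10057738 0.03832442 0.03170484]
the job is handed in; nothing more can be done
the job is handed in; nothing more can be done
```

The top plate now lies flat on the plywood bed with its edge against the end stop. I handed the job in at about 52 s of the 64 s allowed.

I slid it with the closed fingertips at about 6 N. The press varied between about 3 and 6.5 N while the plate crossed the gap onto the bed, where contact was lost twice for a moment. It rose to 8 N in the last push against the stop.

**Last checks (top and side pictures):**
- **Plate and stop:** the plate's edge is parallel to the stop with no visible gap, and it sits centred on the bed to within about 1 mm. The force against the sliding direction rose from about 3 N to 7 N over the last 3 mm, which confirms it reached the stop.
- **Plates beneath:** the middle plate is still in place. The bottom plate is hidden under it, so I could not see it directly.
- **Other things on the bench:** the hex keys, screwdriver and bell look unmoved.
- **Robot:** it stands clear of everything, with wrist force near zero.

**One disagreement:** the fingertips touched the plate only when the reported TCP was about 28 mm lower than I expected from the plate's height. The closed fingers act shorter than the stated tool point. The search for contact took longer because of this, so I went by the measured force instead of the nominal height.

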